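Lid the mended cookware

TASK

The four white enamel vessels on the mender's bench (wide pot, narrow canister, square tin and oblong tin) are mended and ready for collection: put on each its own lid, lying flat on the rim and centred over the mouth, the square and oblong lids turned so that their edges line up with their tins. Set the lids down gently rather than dropping them, keep the vessels standing where they are, and do not push the metal mug or the hammer about.

Things in the scene. Friction and masses are not known exactly. Their poses are not given: they have to be found in the camera images.
- pot_lid: Large round flat lid of bare steel, 124 mm diameter, 6 to 8 mm thick, 180 g, loose, with an upright black knob at its centre, 22 mm across, to be gripped 14 to 40 mm above the underside (top at 40 mm). Origin: centre of the underside, on the bench (z = 0) at first; z up. Flat underside, no lip: it lies on its vessel's rim, 7 mm beyond it all round
- canister_lid: Small round flat lid of bare steel, 86 mm diameter, 6 to 8 mm thick, 110 g, loose, with an upright black knob at its centre, 22 mm across, to be gripped 14 to 40 mm above the underside (top at 40 mm). Origin: centre of the underside, on the bench (z = 0) at first; z up. Flat underside, no lip: it lies on its vessel's rim, 7 mm beyond it all round
- square_lid: Square flat lid of bare steel, 96 x 96 mm, edges along its x and y, 6 to 8 mm thick, 160 g, loose, with an upright black bar grip at its centre, 44 mm along x, 14 mm thick along y, 8 to 40 mm above the underside: pinch it across its thickness. Origin: centre of the underside, on the bench (z = 0) at first; z up. Flat underside, no lip: it lies on its vessel's rim, 7 mm beyond it all round
- oblong_lid: Oblong flat lid of bare steel, 132 mm along its x by 80 mm along its y, 6 to 8 mm thick, 160 g, loose, with an upright black bar grip at its centre, 44 mm along x, 14 mm thick along y, 8 to 40 mm above the underside: pinch it across its thickness. Origin: centre of the underside, on the bench (z = 0) at first; z up. Flat underside, no lip: it lies on its vessel's rim, 7 mm beyond it all round
- pot: Wide round open pot, white enamelled, 110 mm outside diameter, 70 mm high, 4 mm wall, two dark wire ears at its +x and -x sides (142 mm over the ears, all below 55 mm); 700 g, loose, upright on the bench. Origin: centre of its underside; the rim is at 70 mm. Its lid is the large round one
- canister: Narrow round open canister, white enamelled, 72 mm outside diameter, 75 mm high, 4 mm wall; 450 g, loose, upright on the bench. Origin: centre of its underside; the rim is at 75 mm. Its lid is the small round one
- square_tin: Square open tin, white enamelled, 82 x 82 mm, 60 mm high, 4 mm wall, sides along its x and y; 500 g, loose, upright on the bench. Origin: centre of its underside; the rim is at 60 mm. Its lid is the square one, any quarter turn
- oblong_tin: Oblong open tin, white enamelled, 118 mm along its x by 66 mm along its y, 50 mm high, 4 mm wall; 500 g, loose, upright on the bench. Origin: centre of its underside; the rim is at 50 mm. Its lid is the oblong one, either way round
- mug: Bystander: plain grey metal mug with a side handle, 80 mm diameter, 85 mm high, at the left edge of the work area. Origin: centre of its underside. It has no lid
- hammer: Bystander: hammer with a pale wooden handle, 270 mm long, lying at the right edge of the work area. Origin: at its underside, x along the handle towards the head
Mind the look-alikes: they are no part of the job. What is shaped like the square_lid but brown or purple is not meant.

How it is judged:
By the outcome, as a careful person would: the job done as asked, in the order asked, and still so for the second after the job is handed in, with the robot touching nothing.
It also fails if it takes over 109 s, if anything falls off the work surface, if the arm or the gripper's body presses on something with over 40 N, if the wrist force passes 120 N, or if a joint passes its speed limit or range.

ROBOT

A 6-joint arm with a two-finger parallel gripper is mounted at the origin on the work surface. World frame = base frame: x ahead of the robot, y to its left, z up, the work surface at z = 0. Lengths are in mm, angles in rad, forces in N, time in s.
With the tool pointing down it reaches from about 275 to 825 mm from the base axis. Payload 5.2 kg.
Tool frame: the origin (TCP) lies at the very end of the fingers, on their centre line; the grasp point (between the pads) lies 19 mm behind it; z points along the fingers, y is the line along which they close (so a half turn about z gives the same grasp; the last joint's range is limited). The gripper opens to 93 mm and grips with 3 to 60 N. Pads are 15 mm wide; open, the fingers measure 128 mm over their backs; the gripper's body (75 mm by 188 mm) begins 65 mm behind the grasp point.
Start: joints at [-0.203, 0.259, 1.535, -0, 1.348, -0.203], TCP at [550.005, 0.023, 218.653] pointing down, gripper open.
Joint ranges: [-3.14, 3.14], [-0.91, 2.08], [0.19, 2.58], [-1.22, 4.36], [0.22, 2.71], [-3.12, 3.12]. Speed limits (rad/s): [2.57, 2.57, 3.14, 3.14, 3.14, 3.14].

INTERFACE

Orientations are given as [roll, pitch, yaw] about the fixed x, y, z axes, in that order (R = Rz(yaw) Ry(pitch) Rx(roll)).
In Python, from bench import robot gives the robot as it stands. The module is installed in compiled form; this text tells all that it offers. Calls block until the motion is done:
- robot.move_ptp(position, orientation): joint-space move of the TCP to a pose.
- robot.move_linear(position, ori=None, speed=150, f_stop=None): straight line of the TCP; ori=None keeps the orientation; speed is the mean speed in mm/s. With f_stop (N) it stops when the force on the tool has changed by that much, and returns True; else False.
- robot.move_j(angles): joint-space move.
- robot.move_gripper(opening): opening from 0.0 (shut) to 1.0 (fully open); the grip force is fixed at half the most; returns when the fingers have stopped.
- robot.sleep(seconds).
- robot.inverse_kinematics(position, orientation): joint angles nearest the present ones, or None.
- robot.get_image(name): name is "scene" or "side" or "wrist"; returns a dict with "img" (384x512x3 uint8, blue, green, red), "fovy" (degrees; the focal length in pixels is half the picture's height over the tangent of half this angle, whatever the lens; pixels are square), "cx", "cy" (the principal point, pixels), "k1" (the pictures are not rectified: a ray, as slopes to the right and down, at radius r is drawn at 1 + k1 r^2 times it, then the intrinsics apply), "eye" and "orientation" of the camera in the world. Camera axes: x right, y down, z forward; pixel columns grow to the right and rows downward; lengths in mm; the calibration is good to about 2 mm. A picture is of the moment at which its call begins. There is no depth.
A pose or a line that the arm cannot do raises robot.MotionError and nothing moves.
- robot.hand_in(): hands the job in; it is judged then, once.
Readings, each from a call of its own:
- robot.current_t(): time.
- robot.current_qpos(): joint angles.
- robot.current_joint_vel(): joint speeds.
- robot.current_joint_efforts(): joint torques, N m.
- robot.current_tcp_pos(): TCP position.
- robot.current_eef_rot(): TCP orientation.
- robot.current_contact_force(): force on the tool from outside, world axes, zero at the start.
- robot.current_ft_torque(): the same for the moment, N m.
- robot.current_gripper_width(): opening from 0.0 (shut) to 1.0 (fully open).
- robot.current_finger_force(): force on a finger pad.
Only numpy, scipy, OpenCV 4.12 (cv2) and the standard library are available. Lean on these libraries where they do the work, as an engineer would, in place of code of your own. Each camera call takes 0.05 s, during which the arm holds its last target. There are 200 camera calls.

## Working session

There is one attempt and no reset: what is moved stays moved. The work goes in short steps, each a Python script; the robot and the scene stay as the last script left them, time stands still between calls to the robot, and variables do not carry over. Pictures are saved under pics/ and viewed, at most 14 in all, crops included, and the job is handed in when it is done.

```bash
mkdir -p pics
python3 - <<'E'
from bench import robot
import cv2
for n in("scene","side","wrist"):
    d=robot.get_image(n); cv2.imwrite(f"pics/{n}0.png",d["img"])
    print(n,{k:v for k,v in d.items() if k!="img"})
print(robot.current_eef_rot(),robot.current_t())
E
```

```text
scene {'fovy': 50.28831378098787, 'cx': 256.92538012331147, 'cy': 193.36311834924788, 'k1': -0.02561666450535381, 'eye': array([1508.23701037,  761.76187712, 1220.10155492]), 'orientation': array([-2.31986171, -0.00310938,  2.25263317])}
side {'fovy': 48.70790653679412, 'cx': 243.49529498059732, 'cy': 185.05800594305703, 'k1': -0.04216701087751539, 'eye': array([  381.67872706, -1173.58668991,  1002.70784594]), 'orientation': array([-2.27627853,  0.00911222, -0.12733614])}
wrist {'fovy': 60.26309741884919, 'cx': 255.68933401956707, 'cy': 192.0740232862862, 'k1': -0.08572901194397797, 'eye': array([551.11545955,  70.75187533, 383.97256399]), 'orientation': array([ 2.88770664e+00,  1.21132511e-03, -7.42676072e-04])}
[-3.14027434e+00 -2.67174003e-04  1.57078581e+00] 0.15
```

View pics/scene0.png

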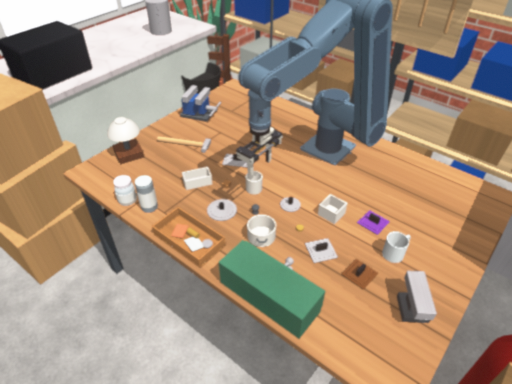

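View pics/side0.png

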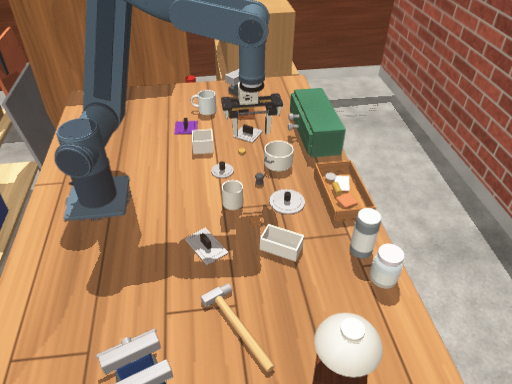

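```bash
cat > h.py <<'E'
import numpy as np, cv2
from scipy.spatial.transform import Rotation as R
from bench import robot
def cam(d):
    f=d["img"].shape[0]/2/np.tan(np.radians(d["fovy"])/2)
    return f,R.from_euler("xyz",d["orientation"]).as_matrix()
def proj(d,P):
    f,M=cam(d); p=(np.asarray(P,float)-d["eye"])@M
    s=p[...,:2]/p[...,2:]; s=s*(1+d["k1"]*(s**2).sum(-1,keepdims=True))
    return s*f+[d["cx"],d["cy"]]
def unproj(d,uv,z):
    f,M=cam(d); s0=(np.asarray(uv,float)-[d["cx"],d["cy"]])/f; s=s0
    for _ in range(20): s=s0/(1+d["k1"]*(s**2).sum(-1,keepdims=True))
    r=np.concatenate([s,np.ones_like(s[...,:1])],-1)@M.T
    return (d["eye"]+r*((z-d["eye"][2])/r[...,2:]))[...,:2]
def ortho(d,c,half,z,res):
    "top view on plane z: column grows with -y, row grows with -x; res px/mm"
    n=int(2*half*res); t=half-(np.arange(n)+.5)/res
    X,Y=np.meshgrid(t,t,indexing="ij")
    P=np.stack([c[0]+X,c[1]+Y,np.full_like(X,z)],-1)
    m=proj(d,P).astype(np.float32)
    return cv2.remap(d["img"],m[...,0],m[...,1],cv2.INTER_LINEAR)
def snap(n,f):
    d=robot.get_image(n); np.save(f"pics/{f}.npy",d,allow_pickle=True); cv2.imwrite(f"pics/{f}.png",d["img"]); return d
def load(f): return np.load(f"pics/{f}.npy",allow_pickle=True).item()
E
python3 - <<'E'
from h import *
s=snap("scene","s1"); q=snap("side","q1")
pts=dict(potlid=((222,207),(287,199),20),canlid=((290,202),(222,169),20),sqlid=((321,248),(248,130),20),oblid=((238,160),(206,242),20),
 brown=((361,269),(0,0),20),purple=((374,219),(186,126),20),pot=((262,222),(279,149),70),can=((254,177),(232,186),75),sqtin=((333,204),(202,137),60),obtin=((197,175),(282,238),50),mug=((397,238),(206,95),85),hammer=((208,142),(216,296),10))
for k,(a,b,z) in pts.items(): print(k,unproj(s,a,z).round(),unproj(q,b,z).round())
c=cv2.resize(s["img"][150:300,150:420],None,fx=2.9,fy=2.9,interpolation=cv2.INTER_CUBIC); cv2.imwrite("pics/crop1.png",c)
E
```

```text
potlid [ 660. -109.] [ 658. -122.]
canlid [457.  93.] [451.  75.]
sqlid [586. 329.] [584. 325.]
oblid [ 381. -264.] [ 370. -281.]
brown [577. 494.] [-1084.  2449.]
purple [322. 414.] [325. 394.]
pot [659. 102.] [671. 103.]
can [478. -86.] [473. -92.]
sqtin [391. 257.] [388. 240.]
obtin [ 604. -308.] [ 599. -324.]
mug [420. 544.] [423. 535.]
hammer [ 357. -485.] [ 385. -476.]
```

View pics/crop1.png

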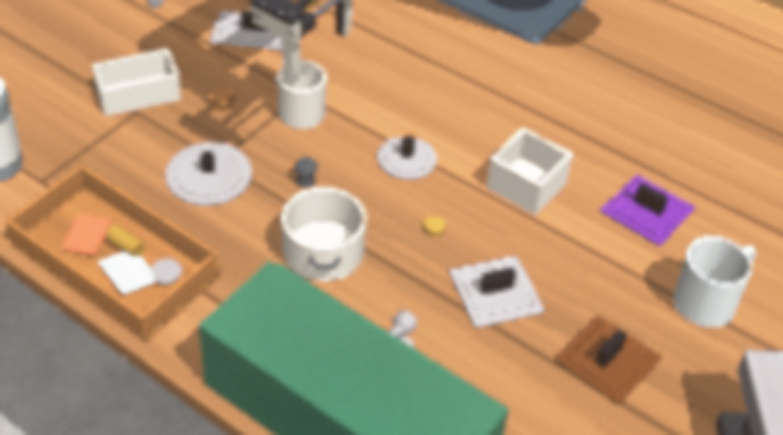

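The steel square lid is at scene (321,250); the look-alikes are purple at (374,222) and brown at (361,270). The crop confirms that the bare-steel one, with the grey-white plate, is the one meant. Next I'll take wrist overviews and fit the outlines.

```bash
cat > fit.py <<'E'
from h import *
from scipy.optimize import minimize
def rect(a,b): return np.array([[a,b],[-a,b],[-a,-b],[a,-b]])/2.
def circ(D): t=np.linspace(0,2*np.pi,60,endpoint=False); return D/2*np.c_[np.cos(t),np.sin(t)]
M=dict(potlid=(circ(124),7),canlid=(circ(86),7),sqlid=(rect(96,96),7),oblid=(rect(132,80),7),
       pot=(circ(110),70),can=(circ(72),75),sqtin=(rect(82,82),60),obtin=(rect(118,66),50))
S=4
def hull(d,k,p,z0=0):
    o,H=M[k]; c,s=np.cos(p[2]),np.sin(p[2]); xy=o@np.array([[c,s],[-s,c]])+p[:2]
    P=np.r_[np.c_[xy,np.full(len(xy),z0)],np.c_[xy,np.full(len(xy),z0+H)]]
    return cv2.convexHull(proj(d,P).astype(np.float32))[:,0]
def fit(d,k,p0,z0=0,smax=70):
    img=d["img"]; h0=hull(d,k,p0,z0); lo=np.floor(h0.min(0)-25).astype(int); hi=np.ceil(h0.max(0)+25).astype(int)
    lo=np.maximum(lo,0); hi=np.minimum(hi,[512,384])
    big=cv2.resize(img[lo[1]:hi[1],lo[0]:hi[0]],None,fx=S,fy=S,interpolation=cv2.INTER_CUBIC)
    g=big.astype(int); m=((g[...,2]-g[...,0]<smax)&(g.max(-1)>95)).astype(np.uint8)
    cs,_=cv2.findContours(m,cv2.RETR_EXTERNAL,cv2.CHAIN_APPROX_NONE)
    if not cs: return None,0
    ctr=(h0.mean(0)-lo)*S
    c=max(cs,key=lambda c:cv2.contourArea(c)-20*abs(cv2.pointPolygonTest(c,tuple(map(float,ctr)),True))*(cv2.pointPolygonTest(c,tuple(map(float,ctr)),False)<0))
    m=cv2.fillPoly(np.zeros_like(m),[c],1)
    def cost(p):
        h=((hull(d,k,p,z0)-lo+.5)*S-.5)
        r=cv2.fillPoly(np.zeros_like(m),[np.round(h*16).astype(np.int32)],1,shift=4)
        return (r^m).sum()/max((r|m).sum(),1)
    rd=M[k][0].shape[0]>4; best=None
    for a in ([0] if rd else np.arange(0,np.pi,np.pi/8)):
        f=(lambda q:cost([q[0],q[1],0])) if rd else cost
        x0=np.array([p0[0],p0[1],a][:2 if rd else 3]); sim=np.vstack([x0]+[x0+e for e in np.diag([15,15,.2])[:len(x0),:len(x0)]])
        r=minimize(f,x0,method="Nelder-Mead",options=dict(initial_simplex=sim,xatol=.02,fatol=1e-5))
        if best is None or r.fun<best.fun: best=r
    p=np.r_[best.x,0][:3]; return p,1-best.fun
E
cat > guess.py <<'E'
G=dict(potlid=(659,-115,0),canlid=(454,84,0),sqlid=(585,327,0),oblid=(376,-272,0),pot=(665,102,0),can=(475,-89,0),sqtin=(390,248,0),obtin=(602,-316,0))
E
cat > ov.py <<'E'
from fit import *; from guess import G
def overlay(f,ps):
    d=load(f); im=cv2.resize(d["img"],None,fx=1.5625,fy=1.5625)
    for k,p in ps.items(): cv2.polylines(im,[np.round(hull(d,k,p)*1.5625).astype(int)],True,(0,0,255),1)
    cv2.imwrite(f"pics/{f}_ov.png",im)
E
python3 - <<'E'
from ov import *
o=[-np.pi,0,np.pi/2]
robot.move_ptp([520,230,300],o); snap("wrist","w1")
robot.move_ptp([510,-150,300],o); snap("wrist","w2"); snap("scene","s2"); snap("side","q2")
print(robot.current_t())
best={}
for f in("w1","w2","s1","q1"):
    d=load(f); ps={}
    for k,g in G.items():
        u=proj(d,[g[0],g[1],0.])
        if not(20<u[0]<492 and 20<u[1]<364): continue
        p,s=fit(d,k,g); 
        if p is None: continue
        ps[k]=p; print(f,k,p.round(2),round(s,3))
    overlay(f,ps)
E
```

```text
2.8333
w1 potlid [688.56 -35.51   0.  ] 0.43
w1 canlid [452.62  93.15   0.  ] 0.929
w1 sqlid [581.91 329.79   0.95] 0.93
w1 pot [671.01 110.37   0.  ] 0.628
w1 can [473.89 -36.02   0.  ] 0.587
w1 sqtin [388.33 257.84   1.53] 0.924
w2 potlid [ 659.57 -110.28    0.  ] 0.946
w2 oblid [ 368.14 -276.88    2.08] 0.599
w2 can [472.98 -90.28   0.  ] 0.716
w2 obtin [ 6.138e+02 -2.800e+02 -3.000e-02] 0.5
s1 potlid [ 659.22 -113.25    0.  ] 0.819
s1 canlid [454.  84.   0.] 0.0
s1 sqlid [585. 327.   0.] 0.0
s1 oblid [ 368.61 -274.15    2.07] 0.244
s1 pot [670.74 104.66   0.  ] 0.354
s1 can [471.35 -94.6    0.  ] 0.337
s1 sqtin [387.16 253.72   1.53] 0.968
s1 obtin [ 596.21 -319.82    2.7 ] 0.82
q1 potlid [ 659.21 -113.77    0.  ] 0.514
q1 canlid [474.73 -51.76   0.  ] 0.654
q1 sqlid [581.88 327.2    0.91] 0.417
q1 oblid [ 368.36 -280.55   -1.04] 0.865
q1 pot [670.13 107.65   0.  ] 0.619
q1 can [471.23 -94.31   0.  ] 0.864
q1 sqtin [387.73 253.96   1.53] 0.622
q1 obtin [ 5.9804e+02 -3.1976e+02 -5.6000e-01] 0.578
```

View pics/w1_ov.png

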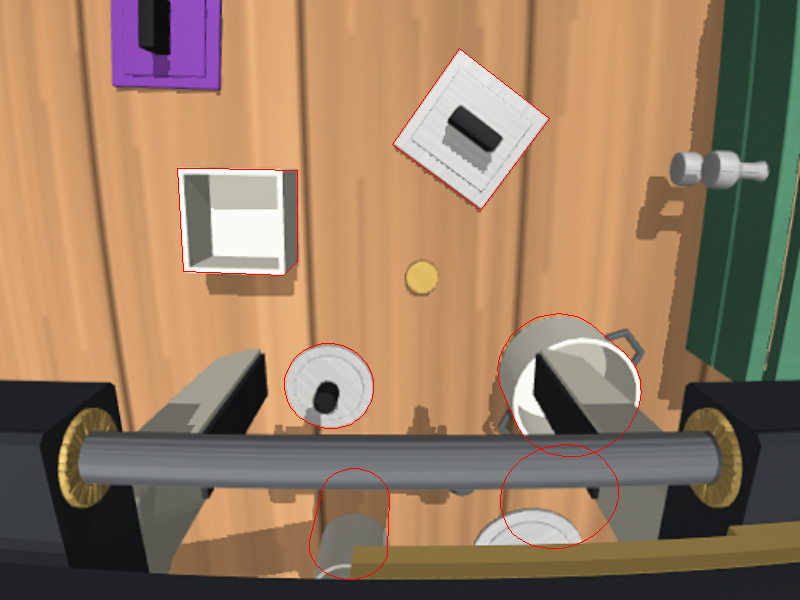

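View pics/w2_ov.png

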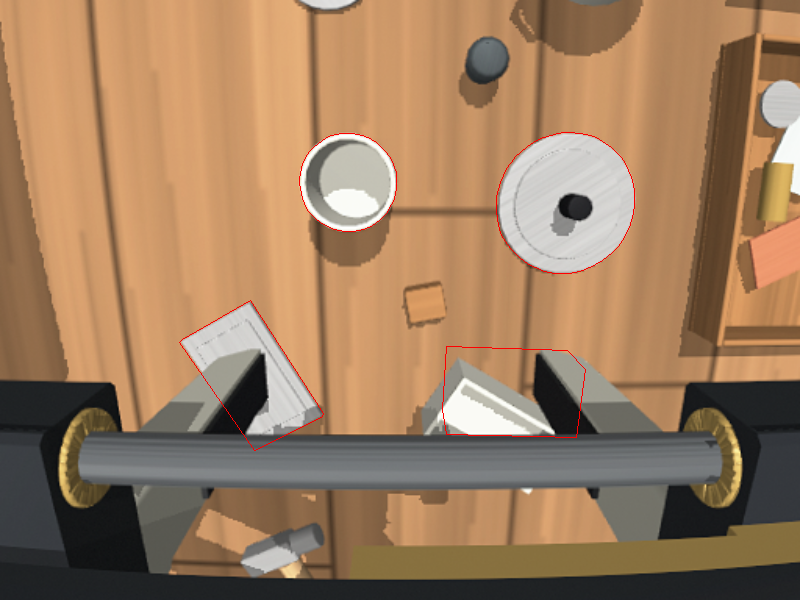

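```bash
sed -i 's/m=((g\[...,2\]-g\[...,0\]<smax)&(g.max(-1)>95))/m=((g[...,2]-g[...,0]<.25*g.max(-1))\&(g.max(-1)>45))/' fit.py
python3 - <<'E'
from ov import *
G.update(pot=(671,106,0),can=(472,-92,0),oblid=(369,-278,0),obtin=(598,-320,0),canlid=(452,91,0),sqtin=(388,256,0),sqlid=(582,328,0))
a=[-np.pi,0,np.pi/2]; b=[-np.pi,0,-np.pi/2]
V=dict(w3=([560,20,300],a),w4=([490,-400,300],a),w5=([500,-170,300],b),w6=([560,20,300],b),w7=([560,200,300],b),w8=([490,420,300],b))
for f,(p,o) in V.items():
    try: robot.move_ptp(p,o); snap("wrist",f)
    except robot.MotionError as e: print(f,e)
print(robot.current_t(),robot.current_qpos())
E
python3 - <<'E'
from ov import *
G.update(pot=(671,106,0),can=(472,-92,0),oblid=(369,-278,0),obtin=(598,-320,0),canlid=(452,91,0),sqtin=(388,256,0),sqlid=(582,328,0))
import glob
for k,g in G.items():
  for i in range(1,9):
    try: d=load(f"w{i}")
    except FileNotFoundError: continue
    h=hull(d,k,g)
    if h[:,1].max()>272 or h[:,1].min()<3 or h[:,0].min()<3 or h[:,0].max()>508: continue
    p,s=fit(d,k,g)
    if p is not None: print(k,f"w{i}",p.round(2),round(s,3))
E
```

```text
14.9833 [ 5.33910912e-01  3.99949944e-01  1.14005292e+00 -8.28023336e-04
  1.60165562e+00 -2.60613193e+00]
potlid w2 [ 660.01 -110.29    0.  ] 0.976
potlid w5 [ 660.85 -109.76    0.  ] 0.857
potlid w6 [ 659.79 -110.18    0.  ] 0.979
canlid w3 [453.09  92.87   0.  ] 0.969
canlid w6 [452.15  93.64   0.  ] 0.741
canlid w7 [453.16  93.2    0.  ] 0.97
sqlid w1 [582.17 330.07   0.95] 0.99
sqlid w7 [582.61 330.45   0.94] 0.652
sqlid w8 [582.01 329.8   -0.62] 0.987
oblid w2 [ 367.21 -277.61    2.07] 0.568
oblid w4 [ 369.22 -277.49    2.07] 0.985
oblid w5 [ 368.6  -277.14    2.07] 0.981
pot w3 [671.2  110.19   0.  ] 0.927
pot w6 [671.17 110.22   0.  ] 0.578
pot w7 [671.08 110.31   0.  ] 0.912
can w2 [472.66 -89.91   0.  ] 0.986
can w5 [472.91 -89.66   0.  ] 0.977
can w6 [472.8 -90.1   0. ] 0.978
sqtin w1 [ 3.8814e+02  2.5808e+02 -3.0000e-02] 0.992
sqtin w7 [388.   258.9    1.54] 0.857
obtin w4 [ 6.0059e+02 -3.1473e+02 -5.6000e-01] 0.995
obtin w5 [ 600.25 -315.41    2.59] 0.992
```

```bash
cat > pp.py <<'E'
from h import *
def place(lid,psi1,tgt,H,psi2,zc=150):
    o1=[-np.pi,0,psi1]; o2=[-np.pi,0,psi2]; x,y=lid; u,v=tgt
    robot.move_ptp([x,y,90],o1); robot.move_gripper(.5)
    robot.move_linear([x,y,13],speed=100)
    robot.move_gripper(0); print("width",robot.current_gripper_width(),"ff",robot.current_finger_force(),end=" ")
    robot.move_linear([x,y,zc],speed=200)
    robot.move_ptp([u,v,zc],o2)
    robot.move_linear([u,v,H+13+6],speed=120)
    hit=robot.move_linear([u,v,H+13-3],speed=12,f_stop=4)
    print("hit",hit,robot.current_tcp_pos().round(2),end=" ")
    robot.sleep(.2); robot.move_gripper(.45); robot.sleep(.2)
    robot.move_linear([u,v,H+110],speed=150); print("t",robot.current_t())
E
python3 - <<'E'
from pp import *
for p in ([660,-110,90],[671.1,110.2,150],[452.8,93,90],[472.8,-89.9,150]): 
    print([None if q is None else q.round(2) for q in [robot.inverse_kinematics(p,[-np.pi,0,s]) for s in (0,np.pi)]])
robot.move_ptp([660,-110,200],[-np.pi,0,0])
place((660,-110.2),0,(671.1,110.25),70,0)
snap("scene","s3"); d=snap("side","q3")
cv2.imwrite("pics/q3c.png",cv2.resize(d["img"][60:280,130:370],None,fx=2.5,fy=2.5))
E
```

```text
[array([-0.33,  0.57,  1.39,  0.  ,  1.19,  1.24]), array([-0.33,  0.57,  1.39, -0.  ,  1.19, -1.9 ])]
[array([-0.  ,  0.54,  1.28,  0.  ,  1.32,  1.57]), array([-0.  ,  0.54,  1.28, -0.  ,  1.32, -1.57])]
[array([-0.04,  0.24,  1.91,  0.  ,  0.99,  1.53]), array([-0.04,  0.24,  1.91, -0.  ,  0.99, -1.61])]
[array([-0.42,  0.2 ,  1.8 ,  0.  ,  1.15,  1.15]), array([-0.42,  0.2 ,  1.8 , -0.  ,  1.15, -1.99])]
width 0.2338847534880154 ff 30.000572204589844 hit True [671.25 110.38  83.52] t 25.7417
```

View pics/q3c.png

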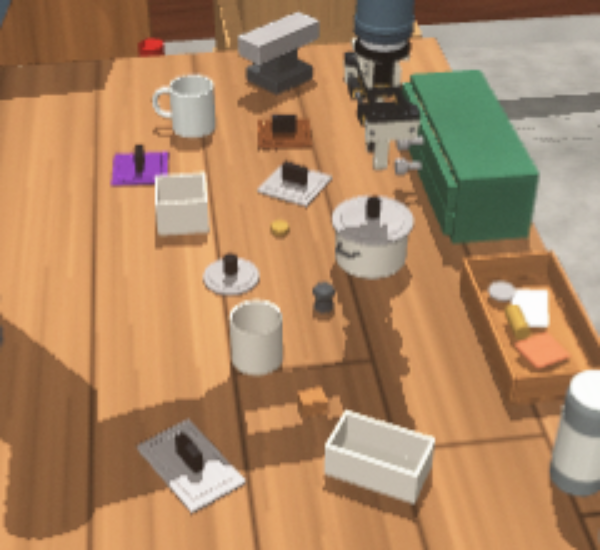

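The pot's lid is on it, seated flat, with its knob at crop (373,208). The other three come next.

Run:
```python
from pp import *
from fit import fit
place((453.1,93.1),0,(472.8,-89.9),75,0)
place((582.1,329.95),-0.622,(388.1,258.2),60,-0.032)
place((368.9,-277.3),2.07,(600.4,-315.1),50,2.587)
a=[-np.pi,0,np.pi/2]
robot.move_ptp([490,-400,300],a); snap("wrist","v1")
robot.move_ptp([510,-150,300],a); snap("wrist","v2")
robot.move_ptp([560,20,300],a); snap("wrist","v3")
robot.move_ptp([480,150,300],a); snap("wrist","v4")
print(robot.current_t())
T=dict(pot=(671.1,110.2,0,70),can=(472.8,-89.9,0,75),sqtin=(388.1,258.2,0,60),obtin=(600.4,-315.1,0,50))
for k,l,f in(("pot","potlid","v3"),("can","canlid","v2"),("sqtin","sqlid","v4"),("obtin","oblid","v1")):
    g=T[k]; p,s=fit(load(f),l,g[:3],g[3]); print(l,p.round(3),round(s,3))
top=np.hstack([load("v1")["img"],load("v2")["img"]]); bot=np.hstack([load("v3")["img"],load("v4")["img"]])
cv2.imwrite("pics/after.png",cv2.resize(np.vstack([top,bot]),(800,600),interpolation=cv2.INTER_AREA))
d=snap("side","q4"); cv2.imwrite("pics/q4c.png",cv2.resize(d["img"][60:280,130:370],None,fx=2.5,fy=2.5))
```

```text
width 0.232452916598043 ff 30.000717043876648 hit True [472.97 -90.03  88.33] t 33.1167
width 0.14750834695548315 ff 30.00064104795456 hit True [388.26 258.26  73.18] t 41.4667
width 0.15028263676276724 ff 30.000609755516052 hit True [ 600.6  -315.15   63.28] t 51.1583
54.55
potlid [670.493 111.025   0.   ] 0.96
canlid [472.745 -89.079   0.   ] 0.976
sqlid [389.129 259.492   1.54 ] 0.982
oblid [ 601.774 -313.583    2.585] 0.987
```

View pics/after.png

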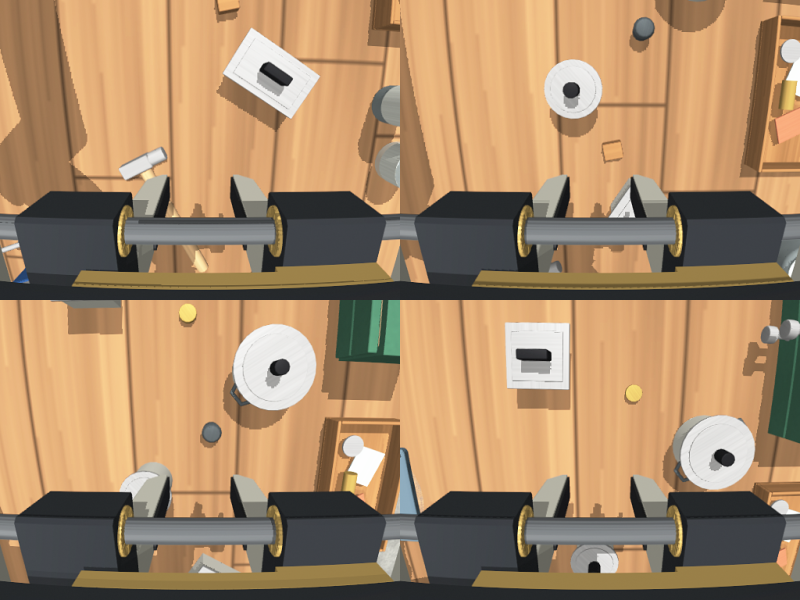

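View pics/q4c.png

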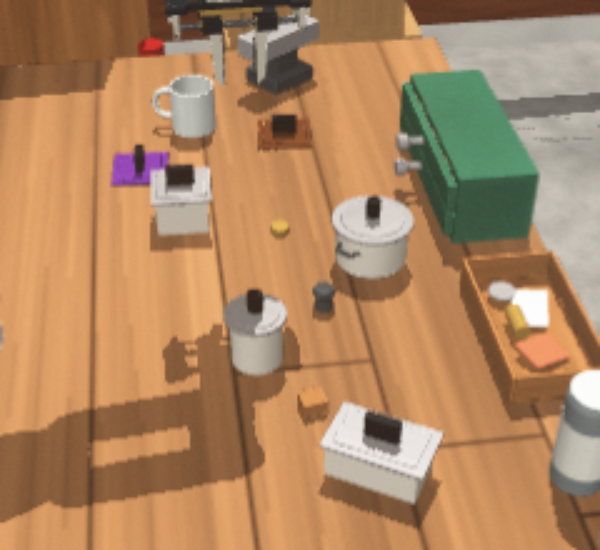

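All four lids lie flat and aligned on their vessels, within about 2 mm of centre. The mug and hammer show no sign of having moved.

```bash
python3 -c "
from bench import robot
print(robot.hand_in(),robot.current_t())"
```

```text
the job is handed in; nothing more can be done
the job is handed in; nothing more can be done
```

All four lids are on their own vessels, flat, aligned and within about 2 mm of centre by the camera fit, and the job was handed in after about 55 s of the 109 s allowed.

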